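# Dry-fit the next two layers of a slatted table lamp

## Robot

A 7-joint arm with a two-finger parallel gripper is mounted at the origin on the work surface. World frame = base frame: x ahead of the robot, y to its left, z up, the work surface at z = 0. Lengths are in m, angles in rad, forces in N, time in s.
With the tool pointing down it reaches from about 0.425 to 1.025 m from the base axis. Payload 9.4 kg.
Tool frame: the origin (TCP) lies between the finger pads; the fingertips stand 8 mm ahead of it and the grasp point (between the pads) lies 11 mm behind it (tip_reach is the distance from the TCP to the fingertips, in m); z points along the fingers, y is the line along which they close (so a half turn about z gives the same grasp; the last joint's range is limited). The gripper opens to 93 mm and grips with 3 to 60 N. Pads are 15 mm wide; open, the fingers measure 128 mm over their backs; the gripper's body (75 mm by 188 mm) begins 65 mm behind the grasp point.
Start: joints at [-1.364, 0.599, -0.003, 1.599, 0.002, 0.943, -0.08], TCP at [0.203, 0.696, 0.227] pointing down, gripper open.
Joint ranges: [-2.57, 2.57], [-0.35, 1.97], [-1.29, 1.29], [0.11, 2.56], [-1.05, 4.19], [0.11, 1.86], [-2.63, 2.63]. Speed limits (rad/s): [2.22, 2.22, 3.01, 3.01, 3.14, 3.14, 3.14].

## Interface

Orientations are given as a unit quaternion [x, y, z, w].
In Python, from bench import * gives the robot as it stands.
- The arm moves only by the tool move_arm, never from a script. Its argument "commands" is text: rows parted by semicolons, each of 7 numbers parted by spaces: the shift along the tool's x, y, z in units of 100 mm (1.0 is 100 mm), then the turn, a rotation vector about the tool's x, y, z in units of pi/4 rad (1.0 is pi/4 rad), then the opening, from -1 (shut) to 1 (fully open). A call has 1 to 12 rows; each row shifts and turns the commanded pose from where the row before left it, along the tool's axes as they then stand; what a row does not reach is not made up. A row lasts 1/10 s, in which the tool goes at most 50 mm and 8.59 degrees, less where a joint would pass 70% of its speed; a pose out of reach is approached as far as the arm can. A call with a number of a shift or a turn outside -1 to 1 is refused whole. A call with a gripper value outside its range is refused whole. The fingers move at their own pace and stop on an object; "force" is the grip in N (left out, the last holds). Time passes only in rows, so rows that do not move let the fingers close. It gives the time, the measured TCP pose, the force, the opening and the grip force at its end, in the units of the state.
- state(): the state, without advancing time (a new reading comes with each control period).
- capture(name): name is "side" or "top" or "wrist"; returns a dict with "color" (400x640x3 uint8, red, green, blue), "z_map" (400x640 float32, m along the optical axis (not along the pixel's ray), 0 where there is no reading), "fov_y" (degrees; the focal length in pixels is half the picture's height over the tangent of half this angle, whatever the lens; pixels are square), "cx", "cy" (the principal point, pixels), "rvec" (rotation vector, rad) and "tvec" (3), from world to camera coordinates, as OpenCV has them. Camera axes: x right, y down, z forward; pixel columns grow to the right and rows downward; lengths in m; the calibration is good to about 2 mm. A picture is of the moment at which its call begins.
- sign_off(): hands the job in; it is judged then, once.
Trained networks look in the newest picture that a camera, given by its name, has taken for a name from the list of things; names that differ only in an ending like _2 or _b are one class to them, and where a whole thing is asked for, a point or a joint stands for the part that bears it (a point fixed in the world has none). Each returns a list of dicts, best first, with "p" (0 to 1); they miss things now and then, are a little off and sometimes report something else, mostly with a low value. They report only what shows in the picture. A call takes as long as a camera call. They do not tell look-alikes from the thing itself.
- regions_of(camera, name): "mask" (400x640 bool, what is visible of it) and "rect" ([left, top, right, bottom] in pixels, round what is visible of it).
- landmark_of(camera, name): "at" ([column, row] in pixels: a listed point, or the origin of a listed thing).
The state is a dict: "time_s": time; "q": joint angles; "joint_vel": joint speeds; "joint_torque": joint torques, N m; "position": TCP position; "eef_rot": TCP orientation; "ft_force": force on the tool from outside, world axes, zero at the start; "ft_torque": the same for the moment, N m; "opening": opening from 0.0 (shut) to 1.0 (fully open); "grip_force": force on a finger pad.
Only numpy, scipy, OpenCV 4.12 (cv2) and the standard library are available. Lean on these libraries where they do the work, as an engineer would, in place of code of your own. Each camera call takes 0.05 s, during which the arm holds its last target. There are 200 camera calls.

## Task

Dry-fit the next two layers of the slatted lamp on its base: first lay the two pale slats crosswise over the glued dark pair, flat, parallel, square to them and centred over them, with the same spacing as the glued pair; then lay the two loose dark slats crosswise over the pale ones, directly above the glued dark pair. Leave the mug, the mouse and the screwdriver where they are.

Things in the scene. Friction and masses are not known exactly. Their poses are not given: they have to be found in the camera images.
- lamp_base: the lamp's base, fixed to the bench: square grey-painted foot 170 x 170 x 12 mm, two dark slats (150 x 22 x 18) glued on it along the base's x, centre lines at y = -55 and +55 mm, tops 30 mm above the foot's underside; low round LED puck in the middle (44 across, top 24 mm above the underside). Origin: centre of the foot's underside, on the bench; z up
- pale_layer (a point): point over the middle of the base, level with the tops of the glued slats (base z = 30 mm), axes as the base's: the pale slats rest at this height, along y, centre lines at x = -55 and +55 mm, centred at y = 0
- dark_layer (a point): point over the middle of the base, level with the tops of the pale layer (base z = 48 mm), axes as the base's: the loose dark slats rest at this height, along x, centre lines at y = -55 and +55 mm, centred at x = 0
- pale_a: loose pale maple slat, a straight bar 150 long, 22 wide, 18 thick, about 40 g, starting flat on the mat. Origin: centre of its underside; x along its length, y across its width, z up. Its two ends are alike. Interchangeable with pale_b
- pale_b: loose pale maple slat, a straight bar 150 long, 22 wide, 18 thick, about 40 g, starting flat on the mat. Origin: centre of its underside; x along its length, y across its width, z up. Its two ends are alike. Interchangeable with pale_a
- dark_a: loose dark walnut slat, a straight bar 150 long, 22 wide, 18 thick, about 40 g, starting flat on the mat. Origin: centre of its underside; x along its length, y across its width, z up. Its two ends are alike. Interchangeable with dark_b
- dark_b: loose dark walnut slat, a straight bar 150 long, 22 wide, 18 thick, about 40 g, starting flat on the mat. Origin: centre of its underside; x along its length, y across its width, z up. Its two ends are alike. Interchangeable with dark_a
- mug: white mug, 80 mm across and 78 mm tall, handle at its +y side; stands beyond the lamp base. Origin: centre of its underside. Leave it alone
- mouse: grey and black computer mouse, 104 x 58 x 34 mm, on the far right of the mat. Origin: centre of its underside; x towards the buttons. Leave it alone
- screwdriver: screwdriver with a red handle, lying at the far left of the mat, about 200 mm long along its x, handle to -x. Leave it alone
Mind the look-alikes: they are no part of the job. Leave any blue or orange look-alike of the dark_a alone.

How it is judged:
On the way, in this order (a step that is already met when the one before it is completed fails the run):
1. the two pale slats lie across the glued dark pair, in place and at rest (((x of pale_a in the frame of lamp_base between 0.043 and 0.067 m and y of pale_a in the frame of lamp_base between -0.012 and 0.012 m and z of pale_a in the frame of lamp_base between 0.026 and 0.034 m and angle between the x axis of each of pale_a, pale_b and the y axis of lamp_base, either way round below 0.15 rad and angle between each of pale_a, pale_b's own z axis and vertical below 0.06 rad and linear speed of each of pale_a, pale_b below 0.02 m/s and x of pale_b in the frame of lamp_base between -0.067 and -0.043 m and y of pale_b in the frame of lamp_base between -0.012 and 0.012 m and z of pale_b in the frame of lamp_base between 0.026 and 0.034 m) or (x of pale_a in the frame of lamp_base between -0.067 and -0.043 m and y of pale_a in the frame of lamp_base between -0.012 and 0.012 m and z of pale_a in the frame of lamp_base between 0.026 and 0.034 m and angle between the x axis of each of pale_a, pale_b and the y axis of lamp_base, either way round below 0.15 rad and angle between each of pale_a, pale_b's own z axis and vertical below 0.06 rad and linear speed of each of pale_a, pale_b below 0.02 m/s and x of pale_b in the frame of lamp_base between 0.043 and 0.067 m and y of pale_b in the frame of lamp_base between -0.012 and 0.012 m and z of pale_b in the frame of lamp_base between 0.026 and 0.034 m))), for 0.2 s.
2. the two dark slats lie across the pale ones, above the glued pair, in place and at rest (((x of pale_a in the frame of lamp_base between 0.043 and 0.067 m and y of pale_a in the frame of lamp_base between -0.012 and 0.012 m and z of pale_a in the frame of lamp_base between 0.026 and 0.034 m and angle between the x axis of each of pale_a, pale_b and the y axis of lamp_base, either way round below 0.15 rad and angle between each of pale_a, pale_b's own z axis and vertical below 0.06 rad and linear speed of each of pale_a, pale_b below 0.02 m/s and x of pale_b in the frame of lamp_base between -0.067 and -0.043 m and y of pale_b in the frame of lamp_base between -0.012 and 0.012 m and z of pale_b in the frame of lamp_base between 0.026 and 0.034 m) or (x of pale_a in the frame of lamp_base between -0.067 and -0.043 m and y of pale_a in the frame of lamp_base between -0.012 and 0.012 m and z of pale_a in the frame of lamp_base between 0.026 and 0.034 m and angle between the x axis of each of pale_a, pale_b and the y axis of lamp_base, either way round below 0.15 rad and angle between each of pale_a, pale_b's own z axis and vertical below 0.06 rad and linear speed of each of pale_a, pale_b below 0.02 m/s and x of pale_b in the frame of lamp_base between 0.043 and 0.067 m and y of pale_b in the frame of lamp_base between -0.012 and 0.012 m and z of pale_b in the frame of lamp_base between 0.026 and 0.034 m)) and ((x of dark_a in the frame of lamp_base between -0.012 and 0.012 m and y of dark_a in the frame of lamp_base between 0.043 and 0.067 m and z of dark_a in the frame of lamp_base between 0.044 and 0.052 m and angle between the x axis of each of dark_a, dark_b and the x axis of lamp_base, either way round below 0.15 rad and angle between each of dark_a, dark_b's own z axis and vertical below 0.06 rad and linear speed of each of dark_a, dark_b below 0.02 m/s and x of dark_b in the frame of lamp_base between -0.012 and 0.012 m and y of dark_b in the frame of lamp_base between -0.067 and -0.043 m and z of dark_b in the frame of lamp_base between 0.044 and 0.052 m) or (x of dark_a in the frame of lamp_base between -0.012 and 0.012 m and y of dark_a in the frame of lamp_base between -0.067 and -0.043 m and z of dark_a in the frame of lamp_base between 0.044 and 0.052 m and angle between the x axis of each of dark_a, dark_b and the x axis of lamp_base, either way round below 0.15 rad and angle between each of dark_a, dark_b's own z axis and vertical below 0.06 rad and linear speed of each of dark_a, dark_b below 0.02 m/s and x of dark_b in the frame of lamp_base between -0.012 and 0.012 m and y of dark_b in the frame of lamp_base between 0.043 and 0.067 m and z of dark_b in the frame of lamp_base between 0.044 and 0.052 m))), for 0.2 s.
At the end, for the whole second after the job is handed in: Pale pair across the glued pair, loose dark pair across the pale above the glued pair, one slat each side of the middle: each centre within 12 mm of its place along both base axes, within 0.15 rad of square, resting on the layer below (height within 4 mm, tilt under 0.06 rad), at rest (all of step 2); the robot touches nothing.
It fails at once if the mug is moved more than 30 mm or tipped over (distance of mug from where it was at the start of the episode above 0.03 m or angle between mug's own z axis and vertical above 0.5 rad).
It fails at once if the mouse is moved more than 30 mm or tipped over (distance of mouse from where it was at the start of the episode above 0.03 m or angle between mouse's own z axis and vertical above 0.5 rad).
It fails at once if the screwdriver is moved more than 30 mm (distance of screwdriver from where it was at the start of the episode above 0.03 m).
It also fails if it takes over 69 s, if anything falls off the work surface, if the arm or the gripper's body presses on something with over 40 N, if the wrist force passes 120 N, or if a joint passes its speed limit or range.

## Working session

There is one attempt and no reset: what is moved stays moved. The work goes in short steps, Python scripts to look and compute and a tool call to move; the robot and the scene stay as the last step left them, time stands still between calls to the robot, and variables do not carry over. Pictures are saved under pics/ and viewed, at most 10 in all, crops included, and the job is handed in when it is done.

Besides the shell and the picture viewer there is one more tool, called after "Emit:" by a JSON object that holds its "fn" and its "kwargs". move_arm: Moves the arm, as the interface text tells. Shifts and turns lie within -1 to 1; 1 stands for 100 mm of shift or pi/4 rad of turn. Its arguments: {"type":"object","properties":{"commands":{"type":"string"},"force":{"type":"number"}},"required":["commands"]}

```bash
mkdir -p pics; ls
cat > h.py <<'E'
from bench import *
import numpy as np, cv2
def cam(c):
    f=200/np.tan(np.radians(c["fov_y"])/2); R=cv2.Rodrigues(np.array(c["rvec"],float))[0]
    return f,R,np.array(c["tvec"],float).ravel()
def cloud(c):
    f,R,t=cam(c); z=c["z_map"].astype(float); v,u=np.mgrid[0:400,0:640]
    P=np.stack([(u-c["cx"])/f*z,(v-c["cy"])/f*z,z],-1)
    return (P-t)@R
def bar(P):
    "P Nx3 -> centre, angle, size, top z"
    zt=np.percentile(P[:,2],80); Q=P[abs(P[:,2]-zt)<.006]
    (cx,cy),(w,h),a=cv2.minAreaRect((Q[:,:2]*1000).astype(np.float32))
    if w<h: w,h,a=h,w,a+90
    return np.round([cx,cy],1),round((a+90)%180-90,1),np.round([w,h],1),round(zt*1000,1)
E
python3 - <<'E'
from h import *
for n in ["top","side"]:
    c=capture(n); cv2.imwrite(f"pics/{n}0.png",c["color"][...,::-1]); P=cloud(c)
    for o in ["lamp_base","pale_a","dark_a","mug","mouse","screwdriver"]:
        for r in regions_of(n,o):
            m=r["mask"]&(c["z_map"]>0)
            if m.sum()<30: continue
            m2=cv2.erode(m.astype(np.uint8),np.ones((2,2)))>0
            print(n,o,round(r["p"],2),np.round(r["rect"]),*bar(P[m]),c["color"][m].mean(0).round())
s=state();print(s["position"],s["eef_rot"],s["opening"],s["time_s"])
E
```

```text
pics
top lamp_base 0.67 [243. 156. 308. 214.] [547.6 -25.1] -14.0 [149.4 132.7] 27.7 [124. 128. 121.]
top pale_a 0.88 [163. 170. 208. 193.] [547.5 277.4] -69.0 [148.5  23.3] 20.2 [215. 204. 158.]
top pale_a 0.8 [328. 207. 376. 230.] [ 446.3 -271.8] 76.4 [149.5  22. ] 20.1 [211. 202. 161.]
top dark_a 0.75 [354. 282. 388. 323.] [ 183.3 -338.4] 37.5 [149.3  21.8] 19.8 [ 91. 105. 190.]
top dark_a 0.74 [155. 208. 200. 222.] [444.7 286. ] 82.4 [148.9  20. ] 20.8 [81. 57. 50.]
top dark_a 0.67 [323. 161. 370. 182.] [ 595.2 -254.1] 75.6 [149.2  23. ] 19.9 [74. 61. 64.]
top dark_a 0.67 [445. 203. 476. 240.] [ 440.7 -618.3] 41.5 [147.2  24.3] 20.0 [226. 116.  13.]
top mug 0.6 [260.  95. 286. 128.] [781.9  -7.2] 8.1 [96.5 74.6] 67.5 [158. 159. 158.]
top mouse 0.85 [328. 119. 348. 152.] [ 715.2 -226.2] -13.9 [98.8 52.1] 33.7 [113. 120. 129.]
side lamp_base 0.61 [308. 169. 368. 213.] [546.8 -25.4] -13.9 [149.6 138.6] 29.7 [122. 115. 106.]
side pale_a 0.8 [317. 125. 344. 151.] [546.  275.7] -69.3 [153.6  24.4] 19.8 [199. 180. 140.]
side pale_a 0.75 [302. 229. 323. 279.] [ 445.7 -273.5] 76.5 [150.6  22.5] 20.4 [216. 198. 155.]
side dark_a 0.89 [357. 223. 375. 268.] [ 594.6 -256.1] 75.6 [149.8  21.8] 20.5 [95. 74. 69.]
side dark_a 0.77 [175. 256. 238. 302.] [ 183.  -340.7] 38.2 [149.6  25.2] 19.8 [ 72.  83. 146.]
side dark_a 0.47 [297. 123. 306. 150.] [444.3 280.4] 82.7 [146.4  20.3] 20.5 [92. 62. 51.]
side mug 0.61 [394. 158. 434. 193.] [774.9 -14.4] -61.6 [89.5 80.8] 70.4 [146. 136. 128.]
side mouse 0.67 [389. 218. 425. 243.] [ 714.6 -228.7] -10.3 [92.7 56.6] 34.0 [118. 119. 121.]
side screwdriver 0.62 [306. 170. 369. 214.] [547.4 -24.3] -14.2 [149.6 141.6] 29.3 [120. 115. 107.]
side screwdriver 0.53 [375. 120. 382. 150.] [730.8 234.2] 78.6 [103.6  21.9] 26.4 [173.  66.  69.]
[0.20304129 0.69600343 0.22665932] [1.41413505e-01 9.89950614e-01 2.64493151e-05 4.09637588e-05] 0.9990818165430079 0.7
```

```bash
cat >> h.py <<'E'
def pose():
    s=state(); x,y,z,w=s["eef_rot"]
    from scipy.spatial.transform import Rotation as Ro
    M=Ro.from_quat(s["eef_rot"]).as_matrix()
    return np.r_[s["position"]*1000 if isinstance(s["position"],np.ndarray) else np.array(s["position"])*1000, np.degrees(np.arctan2(M[1,1],M[0,1]))], M[2]
def plan(a,b):
    "rows (n, x y z 0 0 turn) from pose a to b (mm, deg of tool y)"
    a,b=np.array(a,float),np.array(b,float); d=b-a
    n=int(np.ceil(max(np.linalg.norm(d[:3])/45,abs(d[3])/7.5,1)))
    p=a.copy(); t=round(-d[3]/45/n,3)
    for i in range(n):
        f=np.radians(p[3]); y=np.array([np.cos(f),np.sin(f)]); x=np.array([-y[1],y[0]])
        s=(a+d*(i+1)/n-p)
        r=np.round([s[:2]@x/100,s[:2]@y/100,-s[2]/100],2)
        print(*r,0,0,t,";",end=" "); p[:2]+=100*(r[0]*x+r[1]*y); p[2]-=100*r[2]; p[3]-=45*t
    print("->",n,p.round(1)); return p
E
python3 - <<'E'
from h import *
p,m=pose(); print(p.round(1),m.round(3))
p=plan(p,[546.7,276.5,110,21])
p=plan(p,[546.7,276.5,13,21])
p=plan([546.7,276.5,110,21],[600.7,-38.5,110,-14])
E
```

```text
[203.  696.  226.7  73.7] [-0.  0. -1.]
-0.34 -0.24 0.09 0 0 0.09 ; -0.36 -0.21 0.09 0 0 0.09 ; -0.38 -0.18 0.09 0 0 0.09 ; -0.38 -0.16 0.09 0 0 0.09 ; -0.4 -0.13 0.09 0 0 0.09 ; -0.4 -0.1 0.09 0 0 0.09 ; -0.41 -0.07 0.09 0 0 0.09 ; -0.42 -0.05 0.09 0 0 0.09 ; -0.42 -0.01 0.09 0 0 0.09 ; -0.41 0.01 0.09 0 0 0.09 ; -0.42 0.05 0.09 0 0 0.09 ; -0.41 0.07 0.09 0 0 0.09 ; -0.4 0.1 0.09 0 0 0.09 ; -> 13 [546.4 276.8 109.7  21.1]
-0.0 0.0 0.32 0 0 0.001 ; -0.0 0.0 0.32 0 0 0.001 ; -0.0 0.0 0.33 0 0 0.001 ; -> 3 [546.4 276.8  12.7  21. ]
-0.39 -0.08 -0.0 0 0 0.097 ; -0.4 -0.05 -0.0 0 0 0.097 ; -0.4 -0.01 -0.0 0 0 0.097 ; -0.4 0.01 -0.0 0 0 0.097 ; -0.39 0.04 -0.0 0 0 0.097 ; -0.4 0.07 -0.0 0 0 0.097 ; -0.38 0.11 -0.0 0 0 0.097 ; -0.38 0.13 -0.0 0 0 0.097 ; -> 8 [600.7 -38.6 110.  -13.9]
```

View pics/top0.png

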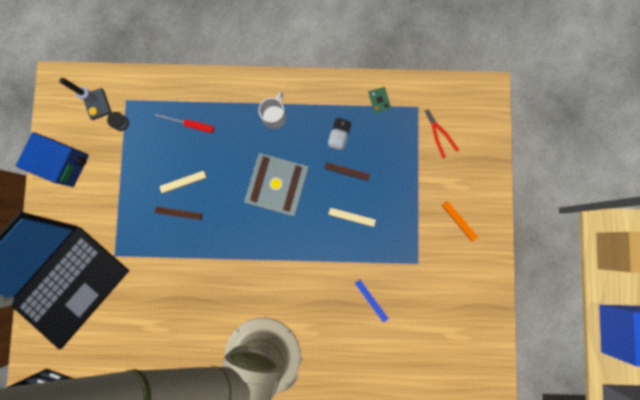

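The picture agrees with the networks: base at (276,184), pale slats at (183,182) and (352,217), dark slats at (178,213) and (346,171). The blue (371,300) and orange (460,221) bars are the look-alikes to leave alone.

Emit:
{"fn": "move_arm", "kwargs": {"commands": "-0.34 -0.24 0.09 0 0 0.09 0.3; -0.36 -0.21 0.09 0 0 0.09 0.3; -0.38 -0.18 0.09 0 0 0.09 0.3; -0.38 -0.16 0.09 0 0 0.09 0.3; -0.4 -0.13 0.09 0 0 0.09 0.3; -0.4 -0.1 0.09 0 0 0.09 0.3; -0.41 -0.07 0.09 0 0 0.09 0.3; -0.42 -0.05 0.09 0 0 0.09 0.3; -0.42 -0.01 0.09 0 0 0.09 0.3; -0.41 0.01 0.09 0 0 0.09 0.3; -0.42 0.05 0.09 0 0 0.09 0.3; -0.41 0.07 0.09 0 0 0.09 0.3", "force": 15}}

```text
time_s: 1.9
position: [0.5215, 0.3076, 0.1185]
eef_rot: [0.537, 0.843, 0.0, 0.0]
ft_force: [-0.0, 0.7, 1.2]
opening: 0.652
grip_force: 0.0
```

Emit:
{"fn": "move_arm", "kwargs": {"commands": "-0.4 0.1 0.09 0 0 0.09 0.3; 0 0 0 0 0 0 0.3; 0 0 0 0 0 0 0.3"}}

```text
time_s: 2.2
position: [0.5468, 0.2759, 0.1095]
eef_rot: [0.566, 0.824, -0.0, -0.0]
ft_force: [-0.9, 0.4, 0.3]
opening: 0.649
grip_force: 0.0
```

Run:
```python
from h import *
p,m=pose(); print(p.round(1),m.round(3),state()["time_s"],state()["q"])
c=capture("wrist"); P=cloud(c)
for r in regions_of("wrist","pale_a"):
    print(r["p"],bar(P[r["mask"]&(c["z_map"]>0)]))
plan(p,[546.7,276.5,13,21])
```

```text
[546.8 275.9 109.5  21. ] [-0. -0. -1.] 2.2 [-0.68019517  0.61937841  0.1805031   1.9684721  -0.19405379  0.57036427
 -0.00234495]
0.88 (array([546.1, 277.4]), -68.9, array([149.6,  22. ]), np.float64(17.8))
0.0 0.0 0.32 0 0 -0.0 ; 0.0 0.0 0.32 0 0 -0.0 ; 0.01 0.0 0.32 0 0 -0.0 ; -> 3 [546.5 276.8  13.5  21. ]
```

Emit:
{"fn": "move_arm", "kwargs": {"commands": "0.01 0.01 0.32 0 0 0 0.3; 0 0 0.32 0 0 0 0.3; 0 0 0.33 0 0 0 0.3; 0 0 0 0 0 0 -1; 0 0 0 0 0 0 -1; 0 0 0 0 0 0 -1; 0 0 0 0 0 0 -1; 0 0 0 0 0 0 -1"}}

```text
time_s: 3.1
position: [0.5471, 0.2785, 0.0135]
eef_rot: [0.566, 0.825, 0.001, 0.0]
ft_force: [1.1, 0.5, -0.1]
opening: 0.272
grip_force: 0.0
```

Emit:
{"fn": "move_arm", "kwargs": {"commands": "0 0 -0.32 0 0 0 -1; 0 0 -0.32 0 0 0 -1; 0 0 -0.34 0 0 0 -1; 0 0 0 0 0 0 -1; 0 0 0 0 0 0 -1"}}

```text
time_s: 3.6
position: [0.5471, 0.2784, 0.1116]
eef_rot: [0.566, 0.825, 0.001, 0.0]
ft_force: [-0.3, -0.2, -1.3]
opening: 0.234
grip_force: 15.0
```

Run:
```python
from h import *
p,m=pose(); print(p.round(1),m.round(3),state()["time_s"])
c=capture("wrist"); P=cloud(c)
for r in regions_of("wrist","pale_a"):
    print(r["p"],bar(P[r["mask"]&(c["z_map"]>0)]))
plan(p,[600.7,-38.5,110,-14])
```

```text
[547.1 278.4 111.6  21.1] [ 0.001  0.002 -1.   ] 3.6
0.64 (array([547. , 277.7]), -68.9, array([150.6,  22. ]), np.float64(109.6))
-0.39 -0.08 0.0 0 0 0.098 ; -0.4 -0.05 0.0 0 0 0.098 ; -0.4 -0.02 0.01 0 0 0.098 ; -0.4 0.01 -0.0 0 0 0.098 ; -0.4 0.05 0.0 0 0 0.098 ; -0.4 0.07 0.0 0 0 0.098 ; -0.39 0.1 0.0 0 0 0.098 ; -0.38 0.14 0.01 0 0 0.098 ; -> 8 [600.8 -38.9 109.6 -14.2]
```

Emit:
{"fn": "move_arm", "kwargs": {"commands": "-0.39 -0.08 0 0 0 0.098 -1; -0.4 -0.05 0 0 0 0.098 -1; -0.4 -0.02 0.01 0 0 0.098 -1; -0.4 0.01 0 0 0 0.098 -1; -0.4 0.05 0 0 0 0.098 -1; -0.4 0.07 0 0 0 0.098 -1; -0.39 0.1 0 0 0 0.098 -1; -0.38 0.14 0.01 0 0 0.098 -1; 0 0 0 0 0 0 -1; 0 0 0 0 0 0 -1"}}

```text
time_s: 4.7
position: [0.5998, -0.0403, 0.1073]
eef_rot: [0.79, 0.614, -0.001, -0.001]
ft_force: [-0.0, 0.8, -0.6]
opening: 0.238
grip_force: 15.0
```

Run:
```python
from h import *
p,m=pose(); print(p.round(1),m.round(3),state()["time_s"])
for n in ["wrist","side","top"]:
  c=capture(n); P=cloud(c)
  for r in regions_of(n,"pale_a"):
    Q=P[r["mask"]&(c["z_map"]>0)]; b=bar(Q)
    G=Q[abs(Q[:,2]-b[3]/1000)<.006]; k=np.linalg.lstsq(np.c_[G[:,:2],np.ones(len(G))],G[:,2],rcond=None)[0]
    print(n,round(r["p"],2),*b,k[:2].round(3))
```

```text
[599.8 -40.3 107.3 -14.3] [-0.001 -0.002 -1.   ] 4.7
wrist 0.97 [599.5 -40.8] 75.8 [150.1  22.1] 105.3 [ 0.013 -0.004]
side 0.78 [ 445.6 -275.3] 76.2 [147.6  21.8] 20.6 [-0.017  0.006]
side 0.72 [600.1 -39.6] 75.9 [151.4  21.8] 108.3 [ 0.028 -0.004]
top 0.66 [ 446.3 -271.9] 76.1 [149.7  22.1] 20.1 [ 0.    -0.002]
```

Emit:
{"fn": "move_arm", "kwargs": {"commands": "0.02 0 0.28 0 0 0 -1; 0 0 0.25 0 0 0 -1; 0 0 0.03 0 0 0 -1; 0 0 0 0 0 0 -1; 0 0 0.01 0 0 0 -1; 0 0 0.01 0 0 0 -1"}}

```text
time_s: 5.6
position: [0.6018, -0.0373, 0.0517]
eef_rot: [0.789, 0.614, 0.001, 0.001]
ft_force: [0.5, -0.6, 0.4]
opening: 0.236
grip_force: 15.0
```

Emit:
{"fn": "move_arm", "kwargs": {"commands": "0 0 0.01 0 0 0 -1; 0 0 0 0 0 0 -1"}}

```text
time_s: 5.8
position: [0.6013, -0.0373, 0.0501]
eef_rot: [0.789, 0.614, 0.0, 0.0]
ft_force: [0.7, 0.7, -1.4]
opening: 0.237
grip_force: 15.0
```

Emit:
{"fn": "move_arm", "kwargs": {"commands": "0 0 0.01 0 0 0 -1; 0 0 0 0 0 0 -1"}}

```text
time_s: 6.0
position: [0.6015, -0.0374, 0.0496]
eef_rot: [0.789, 0.614, 0.001, 0.0]
ft_force: [-1.1, 0.6, 7.2]
opening: 0.233
grip_force: 15.0
```

Emit:
{"fn": "move_arm", "kwargs": {"commands": "0 0 0.01 0 0 0 -1; 0 0 0 0 0 0 -1"}}

```text
time_s: 6.2
position: [0.6015, -0.0374, 0.0493]
eef_rot: [0.789, 0.614, 0.001, 0.0]
ft_force: [-3.1, 0.8, 16.2]
opening: 0.234
grip_force: 15.0
```

Emit:
{"fn": "move_arm", "kwargs": {"commands": "0 0 -0.02 0 0 0 -1; 0 0 0 0 0 0 0; 0 0 0 0 0 0 0; 0 0 0 0 0 0 0; 0 0 0 0 0 0 0; 0 0 -0.3 0 0 0 0.3; 0 0 -0.4 0 0 0 0.3; 0 0 0 0 0 0 0.3; 0 0 0 0 0 0 0.3"}}

```text
time_s: 7.1
position: [0.6015, -0.0372, 0.1203]
eef_rot: [0.789, 0.614, 0.001, 0.0]
ft_force: [0.3, 0.9, 0.5]
opening: 0.65
grip_force: 0.0
```

Run:
```python
from h import *
p,m=pose(); print(p.round(1),m.round(3),state()["time_s"])
for n in ["wrist","side"]:
  c=capture(n); P=cloud(c)
  for r in regions_of(n,"pale_a"):
    print(n,round(r["p"],2),*bar(P[r["mask"]&(c["z_map"]>0)]))
p=plan(p,[446,-272.8,110,-13.6])
plan([446,-272.8,110,-13.6],[493.9,-11.9,115,-14])
```

```text
[601.5 -37.2 120.3 -14.2] [ 0.001  0.002 -1.   ] 7.1
wrist 0.96 [601.3 -37.6] 75.9 [148.8  22.1] 47.7
wrist 0.7 [546.  -26.5] -14.1 [150.  132.4] 28.6
wrist 0.62 [ 467.2 -206.7] 73.5 [12.2 11.3] 16.7
side 0.79 [ 445.7 -273.7] 76.4 [151.7  22.6] 20.4
side 0.69 [601.7 -37.8] 75.8 [152.8  21.9] 50.4
-0.38 -0.13 0.01 0 0 -0.002 ; -0.38 -0.14 0.02 0 0 -0.002 ; -0.38 -0.13 0.01 0 0 -0.002 ; -0.38 -0.14 0.02 0 0 -0.002 ; -0.38 -0.13 0.01 0 0 -0.002 ; -0.38 -0.14 0.02 0 0 -0.002 ; -0.38 -0.13 0.01 0 0 -0.002 ; -> 7 [ 446.3 -272.8  110.3  -13.5]
0.44 -0.02 -0.01 0 0 0.001 ; 0.44 -0.03 -0.01 0 0 0.001 ; 0.44 -0.03 -0.0 0 0 0.001 ; 0.45 -0.02 -0.01 0 0 0.001 ; 0.44 -0.03 -0.01 0 0 0.001 ; 0.44 -0.02 -0.01 0 0 0.001 ; -> 6 [494.2 -11.8 115.  -13.9]
```

Emit:
{"fn": "move_arm", "kwargs": {"commands": "-0.38 -0.13 0.01 0 0 0 0.3; -0.38 -0.14 0.02 0 0 0 0.3; -0.38 -0.13 0.01 0 0 -0.01 0.3; -0.38 -0.14 0.02 0 0 0 0.3; -0.38 -0.13 0.01 0 0 0 0.3; -0.38 -0.14 0.02 0 0 0 0.3; -0.38 -0.13 0.01 0 0 0 0.3; 0 0 0 0 0 0 0.3; 0 0 0 0 0 0 0.3"}}

```text
time_s: 8.2
position: [0.4449, -0.2736, 0.109]
eef_rot: [0.787, 0.616, -0.0, -0.001]
ft_force: [1.1, -0.0, 0.1]
opening: 0.653
grip_force: 0.0
```

Emit:
{"fn": "move_arm", "kwargs": {"commands": "0 0 0.32 0 0 0 0.3; 0 0 0.32 0 0 0 0.3; 0 0 0.33 0 0 0 0.3; 0 0 0 0 0 0 -1; 0 0 0 0 0 0 -1; 0 0 0 0 0 0 -1; 0 0 0 0 0 0 -1; 0 0 0 0 0 0 -1; 0 0 0 0 0 0 -1; 0 0 0 0 0 0 -1; 0 0 0 0 0 0 -1; 0 0 0 0 0 0 -1"}}

```text
time_s: 9.4
position: [0.4461, -0.2727, 0.0129]
eef_rot: [0.787, 0.618, 0.0, 0.0]
ft_force: [0.7, 1.5, 6.1]
opening: 0.234
grip_force: 15.0
```

Emit:
{"fn": "move_arm", "kwargs": {"commands": "0 0 -0.32 0 0 0 -1; 0 0 -0.35 0 0 0 -1; 0 0 -0.35 0 0 0 -1; 0.44 -0.02 0 0 0 0 -1; 0.44 -0.03 0 0 0 0 -1; 0.44 -0.03 0 0 0 0.01 -1; 0.45 -0.02 0 0 0 0 -1; 0.44 -0.03 0 0 0 0 -1; 0.44 -0.02 0 0 0 0 -1; 0 0 0 0 0 0 -1; 0 0 0 0 0 0 -1"}}

```text
time_s: 10.5
position: [0.4951, -0.0112, 0.1144]
eef_rot: [0.788, 0.615, -0.0, 0.0]
ft_force: [-1.3, -0.4, 0.0]
opening: 0.235
grip_force: 15.0
```

Run:
```python
from h import *
p,m=pose(); print(p.round(1),m.round(3),state()["time_s"])
for n in ["wrist","side"]:
  c=capture(n); P=cloud(c)
  for r in regions_of(n,"pale_a"):
    print(n,round(r["p"],2),*bar(P[r["mask"]&(c["z_map"]>0)]))
plan(p,[493.5,-12,46,-14])
```

```text
[495.1 -11.2 114.4 -14. ] [-0. -0. -1.] 10.5
wrist 0.73 [603.1 -29.3] 76.0 [132.4  23. ] 47.6
wrist 0.64 [494.7 -12.1] 75.9 [149.6  22.1] 119.2
wrist 0.56 [533.  -21.7] 76.1 [129.9 121.7] 28.4
side 0.67 [601.3 -39.9] 75.8 [146.8  21.8] 50.5
side 0.48 [495.7 -17.3] 75.9 [148.7  24.2] 121.9
-0.01 -0.01 0.34 0 0 -0.0 ; -0.0 -0.0 0.34 0 0 -0.0 ; -> 2 [493.9 -11.9  46.4 -14. ]
```

Emit:
{"fn": "move_arm", "kwargs": {"commands": "-0.01 -0.01 0.35 0 0 0 -1; 0 0 0.33 0 0 0 -1; 0 0 0.01 0 0 0 -1; 0 0 0.01 0 0 0 -1; 0 0 0 0 0 0 -1"}}

```text
time_s: 11.2
position: [0.4941, -0.0135, 0.0456]
eef_rot: [0.789, 0.614, 0.0, 0.0]
ft_force: [-0.4, 0.1, 0.3]
opening: 0.236
grip_force: 15.0
```

Emit:
{"fn": "move_arm", "kwargs": {"commands": "0 0 0.01 0 0 0 -1; 0 0 0 0 0 0 -1"}}

```text
time_s: 11.4
position: [0.4944, -0.0128, 0.0445]
eef_rot: [0.789, 0.614, 0.001, 0.0]
ft_force: [0.8, -0.5, 0.1]
opening: 0.232
grip_force: 15.0
```

Emit:
{"fn": "move_arm", "kwargs": {"commands": "0 0 0.02 0 0 0 -1; 0 0 0 0 0 0 -1"}}

```text
time_s: 11.6
position: [0.4943, -0.0126, 0.042]
eef_rot: [0.789, 0.615, 0.0, 0.0]
ft_force: [0.2, 0.6, 3.4]
opening: 0.233
grip_force: 15.0
```

Emit:
{"fn": "move_arm", "kwargs": {"commands": "0 0 0.01 0 0 0 -1; 0 0 0 0 0 0 -1"}}

```text
time_s: 11.8
position: [0.4944, -0.0126, 0.0415]
eef_rot: [0.789, 0.614, 0.001, 0.0]
ft_force: [-1.3, 0.8, 14.1]
opening: 0.236
grip_force: 15.0
```

Emit:
{"fn": "move_arm", "kwargs": {"commands": "0 0 -0.01 0 0 0 -1; 0 0 0 0 0 0 0; 0 0 0 0 0 0 0; 0 0 0 0 0 0 0; 0 0 0 0 0 0 0; 0 0 -0.3 0 0 0 0.3; 0 0 -0.4 0 0 0 0.3; 0 0 0 0 0 0 0.3; 0 0 0 0 0 0 0.3"}}

```text
time_s: 12.7
position: [0.4944, -0.0125, 0.1123]
eef_rot: [0.789, 0.615, 0.001, 0.001]
ft_force: [0.4, -0.3, 0.4]
opening: 0.648
grip_force: 0.0
```

Run:
```python
from h import *
p,m=pose(); print(p.round(1),m.round(3),state()["time_s"])
for n in ["wrist","side"]:
  c=capture(n); P=cloud(c)
  for o in ["pale_a","dark_a","lamp_base"]:
   for r in regions_of(n,o):
    print(n,o,round(r["p"],2),*bar(P[r["mask"]&(c["z_map"]>0)]),np.array(r["rect"]).round())
p=plan(p,[595,-255,110,-14.4])
```

```text
[494.4 -12.5 112.3 -14.2] [ 0.001  0.002 -1.   ] 12.7
wrist pale_a 0.95 [603.1 -28.7] 75.9 [130.6  23.1] 47.6 [430. 114. 491. 280.]
wrist pale_a 0.83 [493.8 -13.9] 75.8 [150.   22.1] 47.7 [302. 119. 334. 303.]
wrist pale_a 0.55 [740.2  -9.4] -88.8 [64.3 16.9] 33.2 [588.  72. 640. 173.]
wrist lamp_base 0.66 [534.1 -18.7] 76.0 [140.2 123.1] 28.4 [276. 100. 485. 292.]
side pale_a 0.8 [494.7 -13.5] 75.9 [153.4  22.3] 50.0 [312. 162. 329. 201.]
side pale_a 0.52 [601.2 -40.2] 75.8 [147.5  21.3] 50.5 [349. 168. 364. 206.]
side dark_a 0.79 [ 450.6 -614. ] 40.2 [128.1  22.5] 20.7 [298. 358. 352. 400.]
side dark_a 0.77 [ 182.8 -340.9] 37.3 [149.3  25.7] 19.8 [178. 259. 237. 300.]
side dark_a 0.61 [ 594.7 -255. ] 75.5 [152.6  21.7] 20.9 [360. 223. 373. 267.]
side lamp_base 0.59 [545.5 -29. ] -13.4 [149.9 140.8] 28.7 [308. 169. 365. 212.]
-0.35 0.26 0.0 0 0 0.001 ; -0.35 0.26 0.01 0 0 0.001 ; -0.35 0.26 0.0 0 0 0.001 ; -0.35 0.27 0.01 0 0 0.001 ; -0.35 0.26 -0.0 0 0 0.001 ; -0.35 0.26 0.0 0 0 0.001 ; -> 6 [ 594.8 -254.7  110.3  -14.4]
```

Emit:
{"fn": "move_arm", "kwargs": {"commands": "-0.35 0.26 0 0 0 0 0.3; -0.35 0.26 0.01 0 0 0 0.3; -0.35 0.26 0 0 0 0 0.3; -0.35 0.27 0.01 0 0 0 0.3; -0.35 0.26 0 0 0 0.01 0.3; -0.35 0.26 0 0 0 0 0.3; 0 0 0 0 0 0 0.3; 0 0 0 0 0 0 0.3"}}

```text
time_s: 13.9
position: [0.5937, -0.256, 0.1088]
eef_rot: [0.792, 0.61, -0.0, -0.0]
ft_force: [-0.3, 0.5, -0.3]
opening: 0.649
grip_force: 0.0
```

Run:
```python
from h import *
p,m=pose(); print(p.round(1),m.round(3),state()["time_s"])
c=capture("wrist"); P=cloud(c)
for r in regions_of("wrist","dark_a"): print(round(r["p"],2),*bar(P[r["mask"]&(c["z_map"]>0)]))
plan(p,[594.8,-255,13,-14.4])
```

```text
[ 593.7 -256.   108.8  -14.8] [-0.    -0.001 -1.   ] 13.9
0.98 [ 594.  -255.1] 75.6 [149.3  22. ] 17.7
0.75 [541.8 -93.3] -10.8 [126.3   7.7] 20.0
0.0 0.0 0.32 0 0 -0.003 ; 0.01 0.01 0.32 0 0 -0.003 ; 0.0 -0.0 0.32 0 0 -0.003 ; -> 3 [ 595.  -255.2   12.8  -14.4]
```

Emit:
{"fn": "move_arm", "kwargs": {"commands": "0 0 0.32 0 0 -0.01 0.3; 0.01 0.01 0.32 0 0 0 0.3; 0 0 0.32 0 0 0 0.3; 0 0 0 0 0 0 -1; 0 0 0 0 0 0 -1; 0 0 0 0 0 0 -1; 0 0 0 0 0 0 -1; 0 0 0 0 0 0 -1; 0 0 0 0 0 0 -1; 0 0 0 0 0 0 -1; 0 0 0 0 0 0 -1; 0 0 0 0 0 0 -1"}}

```text
time_s: 15.2
position: [0.5959, -0.2542, 0.0145]
eef_rot: [0.789, 0.614, 0.0, 0.0]
ft_force: [-2.0, 1.1, 6.2]
opening: 0.233
grip_force: 15.0
```

Emit:
{"fn": "move_arm", "kwargs": {"commands": "0 0 -0.32 0 0 0 -1; 0 0 -0.35 0 0 0 -1; 0 0 -0.45 0 0 0 -1; 0 0 0 0 0 0 -1; 0 0 0 0 0 0 -1"}}

```text
time_s: 15.7
position: [0.5962, -0.2544, 0.1269]
eef_rot: [0.789, 0.614, 0.001, 0.001]
ft_force: [-0.7, 0.3, -0.9]
opening: 0.237
grip_force: 15.0
```

Run:
```python
from h import *
p,m=pose(); print(p.round(1),m.round(3),state()["time_s"],state()["q"].round(2))
plan(p,[534,-79,125,76])
```

```text
[ 596.2 -254.4  126.9  -14.2] [ 0.     0.003 -1.   ] 15.7 [ 0.12  0.64  0.31  1.88 -0.3   0.66  0.36]
0.12 -0.08 0.0 0 0 -0.154 ; 0.13 -0.06 0.0 0 0 -0.154 ; 0.13 -0.05 0.0 0 0 -0.154 ; 0.14 -0.03 0.01 0 0 -0.154 ; 0.14 -0.02 -0.0 0 0 -0.154 ; 0.15 0.0 -0.0 0 0 -0.154 ; 0.14 0.02 0.0 0 0 -0.154 ; 0.14 0.04 0.0 0 0 -0.154 ; 0.13 0.05 0.0 0 0 -0.154 ; 0.13 0.07 0.0 0 0 -0.154 ; 0.11 0.08 0.01 0 0 -0.154 ; 0.11 0.1 -0.0 0 0 -0.154 ; 0.09 0.11 -0.0 0 0 -0.154 ; -> 13 [534.  -78.9 124.9  75.9]
```

Emit:
{"fn": "move_arm", "kwargs": {"commands": "0.12 -0.08 0 0 0 -0.154 -1; 0.13 -0.06 0 0 0 -0.154 -1; 0.13 -0.05 0 0 0 -0.154 -1; 0.14 -0.03 0.01 0 0 -0.154 -1; 0.14 -0.02 0 0 0 -0.154 -1; 0.15 0 0 0 0 -0.154 -1; 0.14 0.02 0 0 0 -0.154 -1; 0.14 0.04 0 0 0 -0.154 -1; 0.13 0.05 0 0 0 -0.154 -1; 0.13 0.07 0 0 0 -0.154 -1; 0.11 0.08 0.01 0 0 -0.154 -1; 0.11 0.1 0 0 0 -0.154 -1"}}

```text
time_s: 16.9
position: [0.5368, -0.0916, 0.1222]
eef_rot: [0.18, 0.984, 0.0, -0.001]
ft_force: [0.4, -0.3, -0.1]
opening: 0.237
grip_force: 15.0
```

Emit:
{"fn": "move_arm", "kwargs": {"commands": "0.09 0.11 0 0 0 -0.154 -1; 0 0 0 0 0 0 -1; 0 0 0 0 0 0 -1"}}

```text
time_s: 17.2
position: [0.5331, -0.0791, 0.1229]
eef_rot: [0.124, 0.992, 0.0, -0.001]
ft_force: [0.0, -0.6, -0.1]
opening: 0.234
grip_force: 15.0
```

Run:
```python
from h import *
p,m=pose(); print(p.round(1),m.round(3),state()["time_s"],state()["q"].round(2))
for n in ["wrist","side"]:
  c=capture(n); P=cloud(c)
  for o in ["pale_a","dark_a"]:
   for r in regions_of(n,o):
    print(n,o,round(r["p"],2),*bar(P[r["mask"]&(c["z_map"]>0)]))
plan(p,[534,-79,64,76])
```

```text
[533.1 -79.1 122.9  75.7] [ 0.001  0.    -1.   ] 17.2 [ 0.13  0.53 -0.13  2.11  0.13  0.51  1.23]
wrist pale_a 0.86 [493.6 -13.1] 75.9 [150.4  22.1] 47.7
wrist pale_a 0.7 [607.6  -6.3] 75.2 [87.  21.8] 47.5
wrist dark_a 0.91 [534.3 -79.4] -14.2 [150.9  22.1] 126.1
wrist dark_a 0.39 [607.6  -6.3] 75.2 [87.  21.8] 47.5
side pale_a 0.72 [486.8 -45.5] 76.4 [87.3 22.5] 50.1
side pale_a 0.51 [601.8 -38.4] 75.9 [153.1  21.7] 50.5
side dark_a 0.94 [ 450.5 -614.2] 40.2 [128.7  22.3] 20.7
side dark_a 0.87 [ 182.6 -340.3] 37.7 [149.6  25.7] 20.0
side dark_a 0.67 [533.7 -86.3] -14.5 [149.1  37.6] 128.6
side dark_a 0.56 [445.6 285.7] 83.6 [151.6  20.1] 20.5
-0.0 0.0 0.29 0 0 -0.003 ; -0.01 0.0 0.3 0 0 -0.003 ; -> 2 [534.1 -79.3  63.9  76. ]
```

Emit:
{"fn": "move_arm", "kwargs": {"commands": "0 0 0.29 0 0 0 -1; 0 0 0.29 0 0 0 -1; 0 0 0 0 0 0 -1; 0 0 0.01 0 0 0 -1; 0 0 0.01 0 0 0 -1; 0 0 0 0 0 0 -1"}}

```text
time_s: 18.1
position: [0.5339, -0.0789, 0.0646]
eef_rot: [0.123, 0.992, 0.0, 0.001]
ft_force: [-0.1, -0.0, -0.1]
opening: 0.235
grip_force: 15.0
```

Emit:
{"fn": "move_arm", "kwargs": {"commands": "0 0 0.01 0 0 0 -1; 0 0 0 0 0 0 -1"}}

```text
time_s: 18.3
position: [0.5337, -0.0789, 0.0632]
eef_rot: [0.123, 0.992, 0.0, 0.0]
ft_force: [-0.2, 0.1, 0.1]
opening: 0.237
grip_force: 15.0
```

Emit:
{"fn": "move_arm", "kwargs": {"commands": "0 0 0.01 0 0 0 -1; 0 0 0 0 0 0 -1"}}

```text
time_s: 18.5
position: [0.5335, -0.0788, 0.0617]
eef_rot: [0.123, 0.992, 0.0, 0.0]
ft_force: [1.2, -0.2, -0.7]
opening: 0.233
grip_force: 15.0
```

Emit:
{"fn": "move_arm", "kwargs": {"commands": "0 0 0.01 0 0 0 -1; 0 0 0 0 0 0 -1"}}

```text
time_s: 18.7
position: [0.5335, -0.0788, 0.0615]
eef_rot: [0.123, 0.992, -0.0, 0.0]
ft_force: [-2.4, 0.9, 12.8]
opening: 0.235
grip_force: 15.0
```

Emit:
{"fn": "move_arm", "kwargs": {"commands": "0 0 -0.01 0 0 0 -1; 0 0 0 0 0 0 0; 0 0 0 0 0 0 0; 0 0 0 0 0 0 0; 0 0 0 0 0 0 0; 0 0 -0.3 0 0 0 0.3; 0 0 -0.4 0 0 0 0.3; 0 0 0 0 0 0 0.3; 0 0 0 0 0 0 0.3"}}

```text
time_s: 19.6
position: [0.5339, -0.0789, 0.1323]
eef_rot: [0.123, 0.992, 0.0, 0.001]
ft_force: [-0.1, -0.0, -0.2]
opening: 0.645
grip_force: 0.0
```

Run:
```python
from h import *
p,m=pose(); print(p.round(1),m.round(3),state()["time_s"])
for n in ["wrist","side"]:
  c=capture(n); P=cloud(c)
  for o in ["pale_a","dark_a"]:
   for r in regions_of(n,o):
    print(n,o,round(r["p"],2),*bar(P[r["mask"]&(c["z_map"]>0)]))
p=plan(p,[444.5,285,110,-7.5])
```

```text
[533.9 -78.9 132.3  75.9] [-0.002  0.    -1.   ] 19.6
wrist pale_a 0.91 [600.6 -37. ] 75.7 [150.2  23.1] 47.6
wrist pale_a 0.76 [493.5 -13.2] 75.9 [149.1  22.2] 47.7
wrist dark_a 0.82 [534.6 -79.1] -14.2 [149.6  22.1] 65.7
side pale_a 0.74 [493.3 -19.3] 75.4 [139.5  21.4] 50.1
side pale_a 0.68 [601.3 -42.1] 76.0 [147.5  16.8] 50.0
side dark_a 0.92 [ 450.4 -614.3] 40.2 [129.5  22.4] 20.6
side dark_a 0.85 [ 183.3 -340.8] 36.9 [150.   26.8] 19.8
side dark_a 0.64 [535.5 -79.6] -14.5 [149.3  28. ] 67.8
side dark_a 0.51 [444.3 287.5] 83.2 [158.2  22.1] 20.3
0.15 0.28 0.02 0 0 0.154 ; 0.17 0.25 0.02 0 0 0.154 ; 0.21 0.24 0.02 0 0 0.154 ; 0.24 0.2 0.01 0 0 0.154 ; 0.25 0.18 0.02 0 0 0.154 ; 0.28 0.14 0.02 0 0 0.154 ; 0.29 0.11 0.02 0 0 0.154 ; 0.31 0.07 0.02 0 0 0.154 ; 0.31 0.04 0.02 0 0 0.154 ; 0.31 -0.0 0.02 0 0 0.154 ; 0.31 -0.04 0.01 0 0 0.154 ; 0.3 -0.08 0.02 0 0 0.154 ; -> 12 [444.2 284.7 110.3  -7.3]
```

Emit:
{"fn": "move_arm", "kwargs": {"commands": "0.15 0.28 0.02 0 0 0.154 0.3; 0.17 0.25 0.02 0 0 0.154 0.3; 0.21 0.24 0.02 0 0 0.154 0.3; 0.24 0.2 0.01 0 0 0.154 0.3; 0.25 0.18 0.02 0 0 0.154 0.3; 0.28 0.14 0.02 0 0 0.154 0.3; 0.29 0.11 0.02 0 0 0.154 0.3; 0.31 0.07 0.02 0 0 0.154 0.3; 0.31 0.04 0.02 0 0 0.154 0.3; 0.31 0 0.02 0 0 0.154 0.3; 0.31 -0.04 0.01 0 0 0.154 0.3; 0.3 -0.08 0.02 0 0 0.154 0.3"}}

```text
time_s: 21.1
position: [0.4432, 0.2861, 0.1091]
eef_rot: [0.752, 0.659, -0.0, 0.0]
ft_force: [-0.1, 0.5, -0.2]
opening: 0.65
grip_force: 0.0
```

Emit:
{"fn": "move_arm", "kwargs": {"commands": "0 0 0 0 0 0 0.3; 0 0 0 0 0 0 0.3"}}

```text
time_s: 21.3
position: [0.4431, 0.2853, 0.109]
eef_rot: [0.749, 0.662, -0.001, 0.0]
ft_force: [0.8, -1.0, 0.3]
opening: 0.649
grip_force: 0.0
```

Run:
```python
from h import *
p,m=pose(); print(p.round(1),m.round(3),state()["time_s"])
c=capture("wrist"); P=cloud(c)
for r in regions_of("wrist","dark_a"):
    b=bar(P[r["mask"]&(c["z_map"]>0)]); print(round(r["p"],2),*b)
    if r["p"]>.6: plan(p,[*b[0],13,b[1]-90])
```

```text
[443.1 285.3 109.   -7.1] [-0.001 -0.    -1.   ] 21.3
0.88 [443.9 286.6] 82.7 [149.6  21.8] 17.8
0.0 0.0 0.32 0 0 0.002 ; 0.01 0.0 0.32 0 0 0.002 ; 0.0 0.01 0.32 0 0 0.002 ; -> 3 [444.2 286.2  13.   -7.3]
```

Emit:
{"fn": "move_arm", "kwargs": {"commands": "0 0 0.32 0 0 0 0.3; 0.01 0 0.32 0 0 0.01 0.3; 0 0.01 0.32 0 0 0 0.3; 0 0 0 0 0 0 -1; 0 0 0 0 0 0 -1; 0 0 0 0 0 0 -1; 0 0 0 0 0 0 -1; 0 0 0 0 0 0 -1; 0 0 0 0 0 0 -1; 0 0 0 0 0 0 -1; 0 0 0 0 0 0 -1; 0 0 0 0 0 0 -1"}}

```text
time_s: 22.6
position: [0.4452, 0.2862, 0.0146]
eef_rot: [0.753, 0.658, 0.001, -0.0]
ft_force: [-0.2, -0.1, 8.9]
opening: 0.238
grip_force: 15.0
```

Emit:
{"fn": "move_arm", "kwargs": {"commands": "0 0 -0.32 0 0 0 -1; 0 0 -0.4 0 0 0 -1; 0 0 -0.45 0 0 0 -1; 0 0 0 0 0 0 -1; 0 0 0 0 0 0 -1"}}

```text
time_s: 23.1
position: [0.4449, 0.2865, 0.1318]
eef_rot: [0.753, 0.658, 0.001, -0.0]
ft_force: [0.1, -0.3, -0.8]
opening: 0.232
grip_force: 15.0
```

Run:
```python
from h import *
p,m=pose(); print(p.round(1),m.round(3),state()["time_s"])
plan(p,[560.8,28,130,76])
```

```text
[444.9 286.5 131.8  -7.6] [ 0.002  0.002 -1.   ] 23.1
-0.2 0.12 0.0 0 0 -0.155 ; -0.22 0.1 0.0 0 0 -0.155 ; -0.22 0.08 0.0 0 0 -0.155 ; -0.23 0.04 0.01 0 0 -0.155 ; -0.24 0.02 -0.0 0 0 -0.155 ; -0.23 -0.02 -0.0 0 0 -0.155 ; -0.24 -0.04 0.0 0 0 -0.155 ; -0.22 -0.07 0.0 0 0 -0.155 ; -0.22 -0.09 0.0 0 0 -0.155 ; -0.2 -0.12 0.01 0 0 -0.155 ; -0.19 -0.15 -0.0 0 0 -0.155 ; -0.16 -0.17 -0.0 0 0 -0.155 ; -> 12 [560.3  27.7 129.8  76.1]
```

Emit:
{"fn": "move_arm", "kwargs": {"commands": "-0.2 0.12 0 0 0 -0.155 -1; -0.22 0.1 0 0 0 -0.155 -1; -0.22 0.08 0 0 0 -0.155 -1; -0.23 0.04 0.01 0 0 -0.155 -1; -0.24 0.02 0 0 0 -0.155 -1; -0.23 -0.02 0 0 0 -0.155 -1; -0.24 -0.04 0 0 0 -0.155 -1; -0.22 -0.07 0 0 0 -0.155 -1; -0.22 -0.09 0 0 0 -0.155 -1; -0.2 -0.12 0.01 0 0 -0.155 -1; -0.19 -0.15 0 0 0 -0.155 -1; -0.16 -0.17 0 0 0 -0.155 -1"}}

```text
time_s: 24.3
position: [0.5595, 0.026, 0.1271]
eef_rot: [0.119, 0.993, 0.0, -0.001]
ft_force: [0.9, 0.3, 0.2]
opening: 0.235
grip_force: 15.0
```

Emit:
{"fn": "move_arm", "kwargs": {"commands": "0 0 0 0 0 0 -1; 0 0 0 0 0 0 -1"}}

```text
time_s: 24.5
position: [0.5592, 0.0265, 0.1274]
eef_rot: [0.123, 0.992, 0.0, -0.001]
ft_force: [-0.5, 0.9, -0.4]
opening: 0.236
grip_force: 15.0
```

Run:
```python
from h import *
p,m=pose(); print(p.round(1),m.round(3),state()["time_s"])
c=capture("wrist"); P=cloud(c)
for o in ["pale_a","dark_a"]:
   for r in regions_of("wrist",o):
    print(o,round(r["p"],2),*bar(P[r["mask"]&(c["z_map"]>0)]))
plan(p,[560.8,28,65,76])
```

```text
[559.2  26.5 127.4  75.8] [ 0.002  0.    -1.   ] 24.5
pale_a 0.64 [601.9 -26.5] 73.0 [118.8  19.4] 47.6
pale_a 0.64 [497.4   2. ] 75.8 [118.7  22.2] 47.7
pale_a 0.57 [736.3  -6.9] 86.4 [48.5 10. ] 36.4
dark_a 0.7 [558.2  26.6] -14.0 [149.7  22.1] 130.4
dark_a 0.63 [524.1 -76.1] -14.0 [127.2  23.2] 65.6
-0.01 0.01 0.31 0 0 -0.002 ; -0.0 0.01 0.31 0 0 -0.002 ; -> 2 [560.7  28.1  65.4  76. ]
```

Emit:
{"fn": "move_arm", "kwargs": {"commands": "-0.02 0.01 0.31 0 0 0 -1; 0 0 0.31 0 0 0 -1; 0 0 0 0 0 0 -1; 0 0 0.01 0 0 0 -1; 0 0 0.01 0 0 0 -1; 0 0 0 0 0 0 -1"}}

```text
time_s: 25.25
position: [0.5626, 0.0274, 0.0658]
eef_rot: [0.122, 0.993, 0.0, 0.001]
ft_force: [-0.3, -0.1, -0.7]
opening: 0.232
grip_force: 15.0
```

Emit:
{"fn": "move_arm", "kwargs": {"commands": "0 0 0.01 0 0 0 -1; 0 0 0 0 0 0 -1"}}

```text
time_s: 25.45
position: [0.5624, 0.0272, 0.0642]
eef_rot: [0.122, 0.993, 0.0, 0.0]
ft_force: [0.2, 0.5, 0.1]
opening: 0.231
grip_force: 15.0
```

Emit:
{"fn": "move_arm", "kwargs": {"commands": "0 0 0.02 0 0 0 -1; 0 0 0 0 0 0 -1"}}

```text
time_s: 25.65
position: [0.5624, 0.0272, 0.0619]
eef_rot: [0.122, 0.993, 0.0, 0.0]
ft_force: [-1.0, 0.1, 3.9]
opening: 0.237
grip_force: 15.0
```

Emit:
{"fn": "move_arm", "kwargs": {"commands": "0 0 0.01 0 0 0 -1; 0 0 0 0 0 0 -1"}}

```text
time_s: 25.85
position: [0.5625, 0.0272, 0.0617]
eef_rot: [0.122, 0.993, 0.0, 0.001]
ft_force: [-2.3, -1.2, 14.1]
opening: 0.229
grip_force: 15.0
```

Emit:
{"fn": "move_arm", "kwargs": {"commands": "0 0 -0.01 0 0 0 -1; 0 0 0 0 0 0 0; 0 0 0 0 0 0 0; 0 0 0 0 0 0 0; 0 0 0 0 0 0 0; 0 0 -0.3 0 0 0 0; 0 0 -0.45 0 0 0 0; 0 0 -0.45 0 0 0 0; 0 0 0 0 0 0 0; 0 0 0 0 0 0 0"}}

```text
time_s: 26.85
position: [0.5626, 0.0272, 0.1826]
eef_rot: [0.122, 0.993, 0.0, 0.001]
ft_force: [-0.5, -0.2, -0.5]
opening: 0.499
grip_force: 0.0
```

Run:
```python
from h import *
p,m=pose(); print(p.round(1),state()["time_s"])
B=np.array([547.3,-25.4]);a=np.radians(-14);R=np.array([[np.cos(a),np.sin(a)],[-np.sin(a),np.cos(a)]])
for n in ["wrist","side"]:
  c=capture(n); P=cloud(c); cv2.imwrite(f"pics/{n}9.png",c["color"][...,::-1])
  for o in ["pale_a","dark_a"]:
   for r in regions_of(n,o):
    b=bar(P[r["mask"]&(c["z_map"]>0)]); d=R@(b[0]-B)
    if np.linalg.norm(d)<120: print(n,o,round(r["p"],2),d.round(1),*b[1:])
```

```text
[562.6  27.2 182.6  76. ] 26.85
wrist pale_a 0.71 [54.6 15.8] 75.8 [121.   22.5] 47.7
wrist pale_a 0.64 [-55.2  14.5] 75.9 [117.6  21.7] 47.7
wrist dark_a 0.93 [ 0.7 54.7] -14.0 [149.3  22. ] 65.8
wrist dark_a 0.62 [  0.7 -54.8] -14.4 [149.4  22.8] 65.7
side pale_a 0.51 [ 55.8 -13.1] 75.9 [124.4  21.9] 50.2
side pale_a 0.48 [-54. -15.] 75.9 [124.2  21.7] 50.3
side dark_a 0.94 [ 4.9 53.7] -17.6 [143.3  31.7] 68.0
side dark_a 0.68 [  1.9 -55.5] -12.9 [148.4  26.6] 67.9
side dark_a 0.32 [-0.8 -4.6] -13.5 [149.6 142.6] 30.1
```

View pics/wrist9.png

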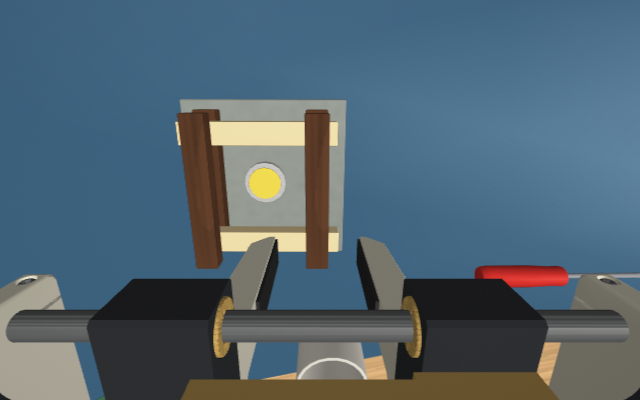

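The picture shows both dark slats, at (200,190) and (317,190), lying across the pale ones at rows 132 and 241. They sit above the glued pair, square to it, and the gripper is clear.

```bash
python3 -c "
from bench import *
print(sign_off())"
```

```text
the job is handed in; nothing more can be done
None
```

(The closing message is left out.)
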